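# Clamp an instrument case in a quick-release bench vise

### The arm

A 6-joint arm with a two-finger parallel gripper is mounted at the origin on the work surface. World frame = base frame: x ahead of the robot, y to its left, z up, the work surface at z = 0. Lengths are in mm, angles in degrees, forces in N, time in s.
With the tool pointing down it reaches from about 300 to 750 mm from the base axis. Payload 8.5 kg.
Tool frame: the origin (TCP) lies midway between the tips of the shut fingers; the grasp point (between the pads) lies 19 mm behind it (hold_point_z is the distance from the TCP to the grasp point, in mm); z points along the fingers, y is the line along which they close (so a half turn about z gives the same grasp; the last joint's range is limited). The gripper opens to 85 mm and grips with 20 to 120 N. Pads are 22 mm wide; open, the fingers measure 114 mm over their backs; the gripper's body (76 mm by 85 mm) begins 54 mm behind the grasp point. The pads swing forward as they close: fully open they stand 13 mm farther back than shut.
Start: joints at [-79.143, 21.807, 74.336, -0, 83.858, -12.336], TCP at [216.602, -505.533, 231.322] pointing down, gripper open.
Joint ranges: [-178.18, 178.18], [-50.72, 133.34], [12.68, 142.11], [-81.47, 261.47], [9.98, 163.14], [-165.26, 165.26]. Speed limits (degrees/s): [136.94, 136.94, 180, 180, 180, 180].

### API

Orientations are given as [roll, pitch, yaw] about the fixed x, y, z axes, in that order (R = Rz(yaw) Ry(pitch) Rx(roll)).
In Python, from cell import read_state, get_image, camera_model, hand_in, hold_point_z gives the robot as it stands. The module is installed in compiled form; this text tells all that it offers.
- The arm moves only by the tool play_rows, never from a script. Its argument "moves" is a list of rows, each a list of 2 entries, a list of its own where there are three numbers: the shift along the tool's x, y, z in units of 1000 mm (1.0 is 1000 mm), then the turn, a rotation vector about the tool's x, y, z in units of 0.5 rad (1.0 is 0.5 rad). In form: [[[x, y, z], [ax, ay, az]], ...]. A call has exactly 8 rows; each row is the pose to reach, as a shift and turn from the pose commanded when the call began, along the tool's axes at that moment; what a row does not reach only later rows make up. A row lasts 1/12 s, in which the tool goes at most 41.7 mm and 7.16 degrees, less where a joint would pass 70% of its speed; a pose out of reach is approached as far as the arm can. A call with a number of a shift or a turn outside -1 to 1 is refused whole. A call with a gripper value outside its range is refused whole. "claw" is the opening, from 0 (shut) to 1 (fully open), set as the call begins (left out, the last holds). The fingers move at their own pace and stop on an object; "force" is the grip in N (left out, the last holds). Time passes only in rows, so rows that repeat a pose let the fingers close, or fill a call up. It gives the time, the measured TCP pose, the force, the opening and the grip force at its end, in the units of the state.
- read_state(): the state, without advancing time (a new reading comes with each control period).
- get_image(name): name is "scene" or "top" or "wrist"; returns the picture (480x640x3 uint8, red, green, blue); there is no depth.
- camera_model(name): a dict with "fovy" (degrees; the focal length in pixels is half the picture's height over the tangent of half this angle, whatever the lens; pixels are square), "cx", "cy" (the principal point, pixels), "D" ([k1, k2, p1, p2, k3] as OpenCV has them; the pictures are not rectified), "origin" and "attitude" of the camera in the world; the wrist camera has in their place "hand_eye" (4x4, takes a point from camera to tool coordinates, whose origin is the TCP and whose axes are the flange's). Camera axes: x right, y down, z forward; pixel columns grow to the right and rows downward; lengths in mm; the calibration is good to about 2 mm. A picture is of the moment at which its call begins: read the wrist's pose just before it. camera_model takes no time and is no camera call.
- hand_in(): hands the job in; it is judged then, once.
The state is a dict: "time_s": time; "joint_positions": joint angles; "joint_velocities": joint speeds; "effort": joint torques, N m; "ee_pos": TCP position; "tool_rot": TCP orientation; "contact_force": force on the tool from outside, world axes, zero at the start; "torque": the same for the moment, N m; "opening": finger opening in mm; "finger_force": force on a finger pad.
Only numpy, scipy, OpenCV 4.12 (cv2) and the standard library are available. Lean on these libraries where they do the work, as an engineer would, in place of code of your own. Each camera call takes 0.05 s, during which the arm holds its last target. There are 200 camera calls.

### The job

Clamp the aluminium case in the bench vise: press the red quick-release lever down and, keeping it down, slide the moving jaw up until the case is pushed flat against the fixed jaw, then let the lever spring up so that the jaw locks there. Turn the spoked handle clockwise (as seen from the handle's end) until the orange sprung pad has been squeezed at least half-way into its 12 mm gap. Finally give the case a firm sideways push or tug of about 10 N along the jaws, which it must withstand, and leave it clamped, with the other things on the bench left where they are.

Things in the scene. Friction and masses are not known exactly. Their poses are not given: they have to be found in the camera images.
- vise: Blue bench vise, fixed. Origin: centre of underside; x = closing direction, from handle end to fixed jaw; z up. Bed 84 mm wide, from x = -115 to 150 mm, flat top at z = 40 mm. Fixed jaw: face at x = 125 mm, 104 mm wide, top at z = 95 mm. The moving jaw unit (carriage, handle, lever, ram, pad) slides 76 mm along x against 2 N of friction while the lever is down; else a shoe locks it to the bed
- case: Loose aluminium case, 70 (x) x 110 (y) x 45 (z) mm, 0.35 to 0.55 kg, lying on the bed between the jaws. Origin: centre of its underside; its x is roughly the vise's x. Flat against the fixed jaw its origin is at x = 90 mm in the vise's frame; it starts 2 to 12 mm off that jaw
- pad: Orange pad, 10 (x) x 90 (y) x 44 (z) mm, top at z = 92 mm, on springs 12 mm ahead of the moving jaw's blue ram; yields 1 mm per 5 N, so the gap left to the ram shows the clamping force (6 mm = 30 N). Axes as the vise's. Origin: at bench level, 13 mm in +x of its clamping face; at x = 68 mm in the vise's frame when it just touches the case and that is flat on the fixed jaw
- lever (a joint): Quick-release lever, rad: 0 = up (jaw locked), 0.20 = fully down. The jaw is free above about 0.05. A spring returns it; pressing at paddle takes about 9 N to start and 11 N fully down, where a hard stop takes any further force
- paddle (a point): Centre of the top face of the lever's red paddle, on the carriage, 94 mm high when up; x along the vise's x. The flat is 36 (x) x 50 (y) mm with a 12 mm high cross lip at each x end, so a fingertip pressed into it can also push the carriage along x. It goes down 9 mm over the lever's travel, tilting 0.2 rad about a hinge 47 mm further on in +x
- screw (a joint): Handle angle, rad, 0 to 4.0 (end stops), 0 to 0.4 at the start; grows clockwise seen along the vise's +x: spokes on the vise's -y side go down. Each rad drives the ram 2.5 mm out of the carriage (10 mm in all, so first slide the jaw up to the case). Takes 0.2 N m, rising to 0.35 N m when tight; stays where left
- hub (a point): Centre of the handle hub, 62 mm high, axis along the vise's x, 87 mm behind the paddle; moves with the carriage. Four steel spokes, 12 mm thick, in the plane through this point reach 51 mm out (their black balls are looks only). At screw = 0 one stands 0.873 rad above the vise's -y direction, the others at 90 degree steps; as screw grows it goes down by the same angle
- meter: Yellow multimeter lying on the bench, 85 x 175 x 36 mm. Leave alone. Origin: centre of its underside
- spool: White reel, 64 mm across, 48 mm high, standing on the bench. Leave alone. Origin: centre of its underside
- tin: Small round tin, 64 mm across, 32 mm high. Leave alone. Origin: centre of its underside
Things that resemble listed ones, but are neither listed nor needed, are in the scene too. Leave any blue or turquoise look-alike of the case alone.

How it is judged:
By the outcome, as a careful person would: the job done as asked, in the order asked, and still so for the second after the job is handed in, with the robot touching nothing.
It also fails if it takes over 72 s, if anything falls off the work surface, if the arm or the gripper's body presses on something with over 40 N, if the wrist force passes 120 N, or if a joint passes its speed limit or range.

## Working session

There is one attempt and no reset: what is moved stays moved. The work goes in short steps, Python scripts to look and compute and a tool call to move; the robot and the scene stay as the last step left them, time stands still between calls to the robot, and variables do not carry over. Pictures are saved under pics/ and viewed, at most 10 in all, crops included, and the job is handed in when it is done.

Besides the shell and the picture viewer there is one more tool, called after "Request:" in YAML: its name, and indented under it one key for each argument. play_rows: Moves the arm, as the interface text tells. Its arguments: {"type":"object","properties":{"moves":{"type":"array"},"claw":{"type":"number"},"force":{"type":"number"}},"required":["moves"]}

```bash
mkdir -p pics
python3 - <<'E'
from cell import *
import cv2
for n in("scene","top"):
    cv2.imwrite(f"pics/{n}0.png",get_image(n)[:,:,::-1]); print(n,camera_model(n))
print(camera_model("wrist")); print(read_state()); print(hold_point_z)
E
```

```text
scene {'fovy': 54.571490362233256, 'cx': 313.7225881192923, 'cy': 237.63638632924432, 'D': array([0.03169424, 0.        , 0.        , 0.        , 0.        ]), 'origin': array([1495.08773987,   38.39040168,  798.74467185]), 'attitude': array([-127.47161732,   -0.37134424,   92.01191714])}
top {'fovy': 46.11812461702072, 'cx': 319.6769579294579, 'cy': 238.24397349412973, 'D': array([0.04539557, 0.        , 0.        , 0.        , 0.        ]), 'origin': array([ 405.33995026,   27.47079043, 1428.34127981]), 'attitude': array([-173.49655996,   -1.34210696,  -91.60806735])}
{'fovy': 59.36405776866657, 'cx': 327.7405250164823, 'cy': 240.13248271541545, 'D': array([-0.02718068,  0.        ,  0.        ,  0.        ,  0.        ]), 'hand_eye': array([[ 2.78426397e-04, -9.65672154e-01, -2.59763765e-01,
         6.48030764e+01],
       [ 9.99999734e-01,  9.37582550e-05,  7.23297903e-04,
         1.23746351e+00],
       [-6.74113647e-04, -2.59763897e-01,  9.65671923e-01,
        -1.43198354e+02],
       [ 0.00000000e+00,  0.00000000e+00,  0.00000000e+00,
         1.00000000e+00]])}
{'time_s': 0.1, 'joint_positions': array([-7.91411672e+01,  2.18400427e+01,  7.43795573e+01,  5.28369611e-04,
        8.38584121e+01, -1.23355486e+01]), 'joint_velocities': array([-0.02551579, -0.05972264, -0.02384766, -0.07791875,  0.01317843,
        0.00176913]), 'effort': array([ 4.71252337e-03, -4.49215007e+01, -2.31658995e+01, -1.13362894e-04,
        3.64771717e-03, -1.32926152e-05]), 'ee_pos': array([ 216.57048846, -505.28351049,  230.75124473]), 'tool_rot': array([-1.79923901e+02, -1.71793471e-02,  2.31943131e+01]), 'contact_force': array([ 0.80177825,  0.62652647, -0.29996843]), 'torque': array([0.01158937, 0.02443851, 0.08233231]), 'finger_force': 0.0, 'opening': 85.49921208090795}
18.700000000000003
```

View pics/scene0.png

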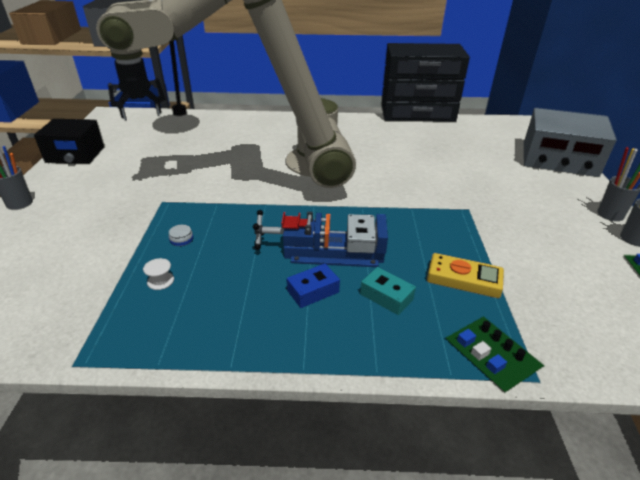

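View pics/top0.png

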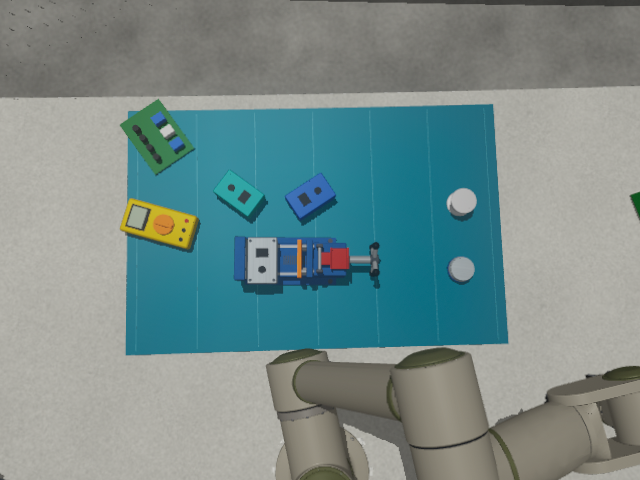

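Candidates for the case, by top-camera pixel: the grey box in the vise at (262,261), the turquoise one at (240,194) and the blue one at (311,198). I choose the grey one. The handle is at (375,260), the red paddle at (335,259) and the orange pad at (299,259). The vise's x runs to image left, which is about world +y.

```bash
python3 - <<'E'
import cv2
im=cv2.imread("pics/top0.png")[220:305,220:395]
cv2.imwrite("pics/c1.png",cv2.resize(im,None,fx=4.5,fy=4.5,interpolation=cv2.INTER_CUBIC))
E
cat > h.py <<'E'
from cell import *
import numpy as np, cv2
from scipy.spatial.transform import Rotation as R
def cam(n,s=None):
    m=camera_model(n); f=240/np.tan(np.radians(m["fovy"]/2))
    K=np.array([[f,0,m["cx"]],[0,f,m["cy"]],[0,0,1]])
    if n=="wrist":
        T=R.from_euler("xyz",s["tool_rot"],degrees=True).as_matrix(); H=m["hand_eye"]
        return K,m["D"],T@H[:3,:3],T@H[:3,3]+s["ee_pos"]
    return K,m["D"],R.from_euler("xyz",m["attitude"],degrees=True).as_matrix(),m["origin"]
def ray(c,uv,z):
    K,D,A,o=c
    p=cv2.undistortPoints(np.array([[uv]],float),K,D)[0,0]; d=A@np.array([p[0],p[1],1])
    return o+d*(z-o[2])/d[2]
def proj(c,X):
    K,D,A,o=c
    return cv2.projectPoints((np.atleast_2d(X)-o)@A,np.zeros(3),np.zeros(3),K,D)[0][:,0]
E
```

```text
(no output)
```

View pics/c1.png

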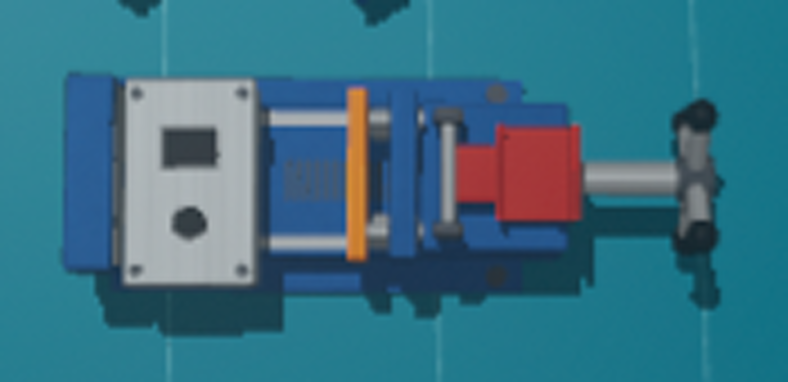

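The crop shows the grey case beside the fixed jaw with a small gap, the orange pad at x≈357, the paddle centre at about (539,173) and the hub at about (696,180).

Run:
```python
from h import *
c=cam("top")
for n,u,v,z in [("fj far in",112,76,95),("fj near in",112,270,95),("fj far out",66,74,95),("fj near out",66,270,95),("pad far",357,88,92),("pad near",357,260,92),("pad facefar",346,88,92),("paddle",539,173,94),("hub",696,180,62),("caseFL",124,79,85),("caseNL",122,286,85),("caseFR",256,79,85),("caseNR",258,286,85),("bed end far",522,82,40),("ball far",695,115,95),("ball near",693,236,95),("lip",579,125,94),("lip",579,221,94)]:
    print(n,ray(c,(220+u/4.5,220+v/4.5),z).round(1))
```

```text
fj far in [564.2 169.3  95. ]
fj near in [462.1 170.6  95. ]
fj far out [565.9 193.4  95. ]
fj near out [462.8 194.5  95. ]
pad far [554.9  40.5  92. ]
pad near [463.9  42.6  92. ]
pad facefar [555.   46.3  92. ]
paddle [507.1 -54.4  94. ]
hub [ 503.5 -141.2   62. ]
caseFL [563.6 164.   85. ]
caseNL [454.  166.5  85. ]
caseFR [561.8  94.1  85. ]
caseNR [452.   95.2  85. ]
bed end far [561.7 -50.   40. ]
ball far [ 535.6 -138.    95. ]
ball near [ 471.7 -134.4   95. ]
lip [532.  -76.4  94. ]
lip [481.2 -74.7  94. ]
```

Request:
play_rows:
  moves:
    - [[0.015,-0.01,0.001],[0,0,-0.08]]
    - [[0.042,-0.028,0.003],[0,0,-0.2]]
    - [[0.072,-0.048,0.005],[0,0,-0.35]]
    - [[0.102,-0.068,0.007],[0,0,-0.5]]
    - [[0.132,-0.088,0.009],[0,0,-0.65]]
    - [[0.162,-0.108,0.011],[0,0,-0.8]]
    - [[0.192,-0.128,0.013],[0,0,-0.92]]
    - [[0.222,-0.148,0.015],[0,0,-1.0]]
  claw: 0
  force: 40

```text
time_s: 0.77
ee_pos: [362.9, -280.4, 216.1]
tool_rot: [-180.0, -0.0, 52.0]
contact_force: [0.3, -0.4, -0.4]
opening: -0.0
finger_force: 0.0
```

```bash
cat >> h.py <<'E'
def to(p,rpy):
    s=read_state(); T=R.from_euler("xyz",s["tool_rot"],degrees=True)
    print("t",s["time_s"],"p",s["ee_pos"].round(1),"rpy",s["tool_rot"].round(2),"F",s["contact_force"].round(1),"| shift",(T.inv().apply(np.array(p)-s["ee_pos"])/1000).round(4),"turn",((T.inv()*R.from_euler("xyz",rpy,degrees=True)).as_rotvec()/.5).round(3))
E
python3 -c "
from h import *
to([507,-54,200],[180,0,88.5])"
```

```text
t 0.7667 p [ 362.9 -280.4  216.1] rpy [-1.7998e+02 -1.0000e-02  5.2000e+01] F [ 0.3 -0.4 -0.4] | shift [ 0.2671 -0.0258  0.0161] turn [-1.000e-03 -1.000e-03 -1.274e+00]
```

Request:
play_rows:
  moves:
    - [[0.035,-0.003,0.002],[0,0,-0.12]]
    - [[0.07,-0.006,0.004],[0,0,-0.25]]
    - [[0.105,-0.01,0.006],[0,0,-0.4]]
    - [[0.14,-0.014,0.008],[0,0,-0.55]]
    - [[0.175,-0.017,0.01],[0,0,-0.7]]
    - [[0.205,-0.02,0.012],[0,0,-0.82]]
    - [[0.222,-0.022,0.014],[0,0,-0.92]]
    - [[0.23,-0.023,0.016],[0,0,-1.0]]

```text
time_s: 1.43
ee_pos: [487.1, -84.9, 199.9]
tool_rot: [-180.0, -0.0, 80.8]
contact_force: [-0.3, 0.1, 0.5]
opening: 0.2
finger_force: 0.0
```

```bash
python3 -c "
from h import *
to([507,-54,180],[180,0,88.5])"
```

```text
t 1.4333 p [487.1 -84.9 199.9] rpy [-1.7997e+02 -3.0000e-02  8.0790e+01] F [-0.3  0.1  0.5] | shift [0.0337 0.0147 0.0199] turn [-0.001 -0.001 -0.269]
```

Request:
play_rows:
  moves:
    - [[0.01,0.004,0.005],[0,0,-0.07]]
    - [[0.02,0.009,0.01],[0,0,-0.14]]
    - [[0.03,0.013,0.015],[0,0,-0.2]]
    - [[0.034,0.015,0.02],[0,0,-0.27]]
    - [[0.034,0.015,0.02],[0,0,-0.27]]
    - [[0.034,0.015,0.02],[0,0,-0.27]]
    - [[0.034,0.015,0.02],[0,0,-0.27]]
    - [[0.034,0.015,0.02],[0,0,-0.27]]

```text
time_s: 2.1
ee_pos: [506.8, -56.4, 180.6]
tool_rot: [180.0, 0.0, 88.2]
contact_force: [0.2, 0.1, -0.2]
opening: -0.1
finger_force: 0.0
```

Run:
```python
from h import *
s=read_state(); im=get_image("wrist"); np.save("s1.npy",s,allow_pickle=True)
cv2.imwrite("pics/w1.png",im[:,:,::-1]); to([507,-54,180],[180,0,88.5])
```

```text
t 2.15 p [506.8 -56.3 180.6] rpy [1.7997e+02 1.0000e-02 8.8160e+01] F [-0.7  0.2 -0.1] | shift [0.0023 0.0001 0.0006] turn [ 0.001  0.    -0.012]
```

View pics/w1.png

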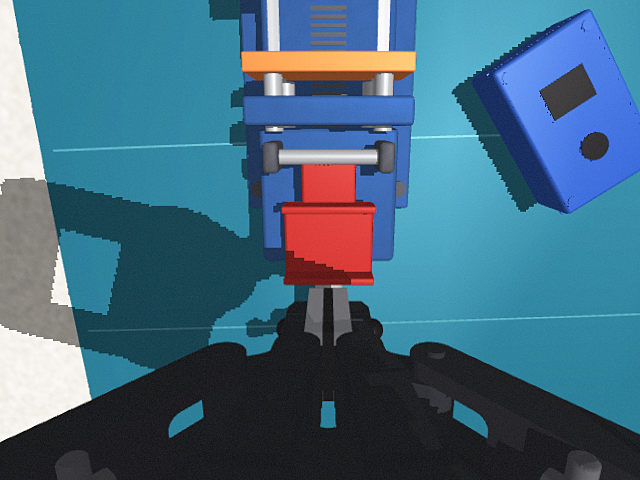

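The wrist picture shows the paddle with its lips at rows ~207 and ~281, columns 283 to 375, and the fingertip at (328,300). The vise runs almost straight up the image.

Run:
```python
from h import *
s=np.load("s1.npy",allow_pickle=True).item(); c=cam("wrist",s)
for n,uv,z in [("lipF L",(282,208),106),("lipF R",(376,208),106),("lipB L",(285,281),106),("lipB R",(374,281),106),("flat FL",(286,215),94),("flat FR",(372,215),94),("pad L",(242,52),92),("pad R",(415,52),92),("ramL",(245,97),92),("ramR",(414,97),92),("tip",(328,300),180)]: print(n,ray(c,uv,z).round(1))
```

```text
lipF L [483.5 -32.8 106. ]
lipF R [532.8 -34.3 106. ]
lipB L [482.7 -73.5 106. ]
lipB R [531.6 -75.1 106. ]
flat FL [484.1 -39.   94. ]
flat FR [531.9 -40.5  94. ]
pad L [466.1  46.3  92. ]
pad R [554.6  43.5  92. ]
ramL [465.9  24.3  92. ]
ramR [554.5  21.5  92. ]
tip [507.  -53.9 180. ]
```

Request:
play_rows:
  moves:
    - [[0.003,-0.001,0.012],[0,0,0]]
    - [[0.003,-0.001,0.032],[0,0,0]]
    - [[0.003,-0.001,0.052],[0,0,0]]
    - [[0.003,-0.001,0.068],[0,0,0]]
    - [[0.003,-0.001,0.078],[0,0,0]]
    - [[0.003,-0.001,0.083],[0,0,0]]
    - [[0.003,-0.001,0.086],[0,0,0]]
    - [[0.003,-0.001,0.088],[0,0,0]]

```text
time_s: 2.82
ee_pos: [506.0, -53.1, 92.7]
tool_rot: [180.0, 0.0, 88.2]
contact_force: [-2.6, 0.9, 6.1]
opening: 0.2
finger_force: 3.0
```

Request:
play_rows:
  moves:
    - [[0,0.001,0.002],[0,0,0]]
    - [[0,0.001,0.004],[0,0,0]]
    - [[0,0.001,0.006],[0,0,0]]
    - [[0,0.001,0.007],[0,0,0]]
    - [[0,0.001,0.008],[0,0,0]]
    - [[0,0.001,0.0085],[0,0,0]]
    - [[0,0.001,0.009],[0,0,0]]
    - [[0,0.001,0.009],[0,0,0]]

```text
time_s: 3.48
ee_pos: [506.8, -52.9, 85.5]
tool_rot: [179.9, 0.0, 88.2]
contact_force: [-7.8, 1.7, 18.5]
opening: 0.2
finger_force: 8.9
```

Request:
play_rows:
  moves:
    - [[0.003,0,0.0003],[0,0,0]]
    - [[0.008,0,0.0005],[0,0,0]]
    - [[0.014,0,0.0005],[0,0,0]]
    - [[0.02,0,0.0005],[0,0,0]]
    - [[0.026,0,0.0005],[0,0,0]]
    - [[0.032,0,0.0005],[0,0,0]]
    - [[0.037,0,0.0005],[0,0,0]]
    - [[0.04,0,0.0005],[0,0,0]]

```text
time_s: 4.15
ee_pos: [508.1, -12.9, 85.5]
tool_rot: [179.9, 0.1, 88.3]
contact_force: [-9.8, -1.4, 22.0]
opening: -0.1
finger_force: 11.0
```

Run:
```python
from h import *
s=read_state(); im=get_image("wrist"); np.save("s2.npy",s,allow_pickle=True)
cv2.imwrite("pics/w2.png",im[:,:,::-1]); print(s["ee_pos"],s["contact_force"])
```

```text
[508.09364668 -12.89476021  85.45098401] [-9.78614464 -1.36415857 22.02114817]
```

View pics/w2.png

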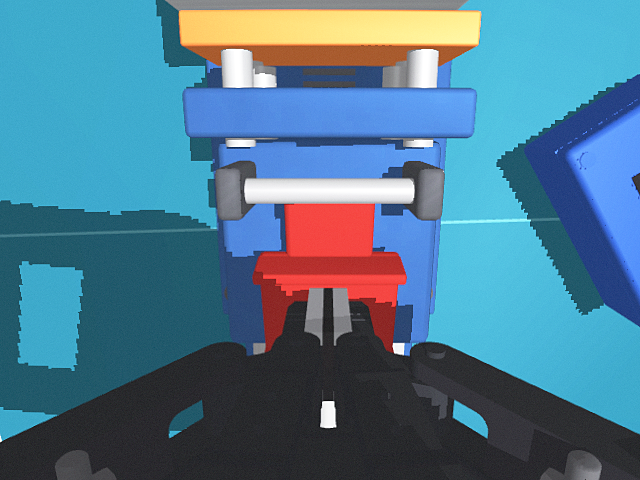

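The pad has closed up on the case (pad top edge at row ~11, case edge just above). The tip is near the front lip.

Run:
```python
from h import *
s=np.load("s2.npy",allow_pickle=True).item(); c=cam("wrist",s)
for n,uv,z in [("pad L",(180,11),92),("pad R",(480,11),92),("caseL",(165,2),85),("caseR",(470,8),85),("ram L",(185,89),92),("ramR",(475,89),92),("lipF",(330,254),97)]: print(n,ray(c,uv,z).round(1))
```

```text
pad L [467.4  85.8  92. ]
pad R [556.1  83.2  92. ]
caseL [460.8  90.3  85. ]
caseR [555.3  85.7  85. ]
ram L [466.4  63.8  92. ]
ramR [555.8  61.2  92. ]
lipF [509.6  10.9  97. ]
```

Request:
play_rows:
  moves:
    - [[0.002,-0.001,0.0],[0,0,0]]
    - [[0.004,-0.001,0.0],[0,0,0]]
    - [[0.006,-0.001,0.0],[0,0,0]]
    - [[0.008,-0.001,0.0],[0,0,0]]
    - [[0.01,-0.001,0.0],[0,0,0]]
    - [[0.0115,-0.001,0.0],[0,0,0]]
    - [[0.013,-0.001,0.0],[0,0,0]]
    - [[0.014,-0.001,0.0],[0,0,0]]

```text
time_s: 4.87
ee_pos: [508.4, 0.3, 85.5]
tool_rot: [179.8, 0.1, 88.2]
contact_force: [-7.7, -3.0, 20.2]
opening: -0.5
finger_force: 10.1
```

Request:
play_rows:
  moves:
    - [[0.0005,-0.001,0.0],[0,0,0]]
    - [[0.001,-0.001,0.0],[0,0,0]]
    - [[0.0015,-0.001,0.0],[0,0,0]]
    - [[0.002,-0.001,0.0],[0,0,0]]
    - [[0.0025,-0.001,0.0],[0,0,0]]
    - [[0.003,-0.001,0.0],[0,0,0]]
    - [[0.0035,-0.001,0.0],[0,0,0]]
    - [[0.004,-0.001,0.0],[0,0,0]]

```text
time_s: 5.53
ee_pos: [508.4, 3.1, 85.6]
tool_rot: [179.7, 0.3, 88.2]
contact_force: [-3.6, -10.2, 17.1]
opening: -0.0
finger_force: 9.5
```

Request:
play_rows:
  moves:
    - [[0.0005,0,0.0002],[0,0,0]]
    - [[0.001,0,0.0004],[0,0,0]]
    - [[0.0015,0,0.0005],[0,0,0]]
    - [[0.002,0,0.0005],[0,0,0]]
    - [[0.0025,0,0.0005],[0,0,0]]
    - [[0.003,0,0.0005],[0,0,0]]
    - [[0.003,0,0.0005],[0,0,0]]
    - [[0.003,0,0.0005],[0,0,0]]

```text
time_s: 6.2
ee_pos: [508.5, 4.8, 85.5]
tool_rot: [179.7, 0.4, 88.3]
contact_force: [-6.3, -16.2, 20.5]
opening: -0.0
finger_force: 12.0
```

Run:
```python
from h import *
im=get_image("top"); c=im[225:300,225:375]
w=get_image("scene")[200:270,250:400]
c=cv2.resize(c,(750,375),interpolation=cv2.INTER_CUBIC);w=cv2.resize(w,(450,210),interpolation=cv2.INTER_CUBIC)
o=np.zeros((590,750,3),np.uint8);o[:375]=c;o[380:,:450]=w
cv2.imwrite("pics/t2.png",o[:,:,::-1]); s=read_state();print(s["ee_pos"],s["contact_force"])
```

```text
[508.47889789   4.86312153  85.50421462] [ -5.47890793 -16.59337501  21.21549555]
```

View pics/t2.png

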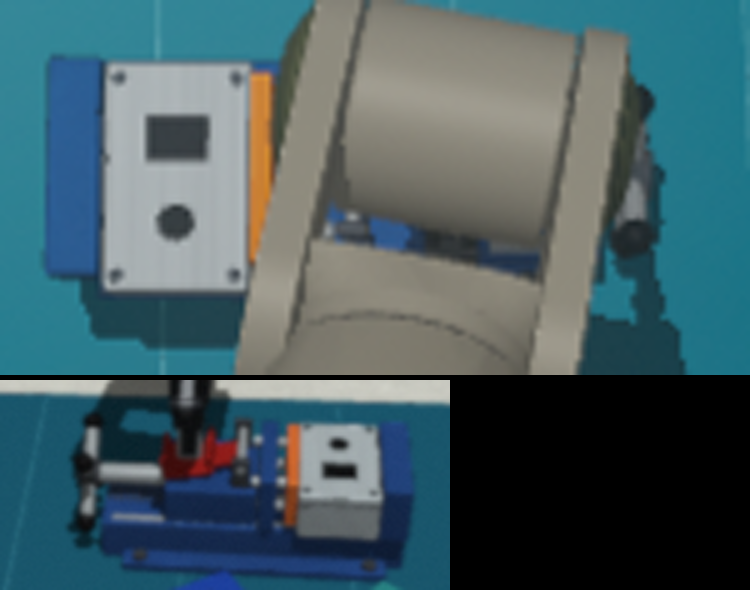

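The case is flat on the fixed jaw with the pad against it. Next I lift off the lever while holding the forward push.

Request:
play_rows:
  moves:
    - [[0,0,-0.0015],[0,0,0]]
    - [[0,0,-0.003],[0,0,0]]
    - [[0,0,-0.0045],[0,0,0]]
    - [[0,0,-0.006],[0,0,0]]
    - [[0,0,-0.0075],[0,0,0]]
    - [[0,0,-0.009],[0,0,0]]
    - [[0,0,-0.0105],[0,0,0]]
    - [[0,0,-0.012],[0,0,0]]

```text
time_s: 6.97
ee_pos: [507.0, 8.1, 94.9]
tool_rot: [179.9, -0.0, 88.2]
contact_force: [1.3, 0.2, -0.7]
opening: -0.4
finger_force: 0.0
```

Request:
play_rows:
  moves:
    - [[-0.003,0,-0.001],[0,0,0]]
    - [[-0.006,0,-0.002],[0,0,0]]
    - [[-0.006,0,-0.005],[0,0,0]]
    - [[-0.006,0,-0.012],[0,0,0]]
    - [[-0.006,0,-0.025],[0,0,0]]
    - [[-0.006,0,-0.04],[0,0,0]]
    - [[-0.006,0,-0.06],[0,0,0]]
    - [[-0.006,0,-0.08],[0,0,0]]

```text
time_s: 7.63
ee_pos: [506.4, 2.2, 175.5]
tool_rot: [-180.0, -0.0, 88.2]
contact_force: [-0.3, 0.4, -0.3]
opening: 0.4
finger_force: 0.0
```

Request:
play_rows:
  moves:
    - [[-0.01,0,-0.003],[0,0,0]]
    - [[-0.03,0,-0.006],[0,0,0]]
    - [[-0.055,0,-0.01],[0,0,0]]
    - [[-0.08,0,-0.014],[0,0,0]]
    - [[-0.105,0,-0.018],[0,0,0]]
    - [[-0.125,0,-0.02],[0,0,0]]
    - [[-0.14,0,-0.02],[0,0,0]]
    - [[-0.14,0,-0.02],[0,0,0]]

```text
time_s: 8.3
ee_pos: [502.0, -140.6, 194.0]
tool_rot: [-180.0, 0.0, 88.1]
contact_force: [-0.4, -0.4, -0.1]
opening: 0.1
finger_force: 0.0
```

Run:
```python
from h import *
s=read_state(); im=get_image("wrist"); np.save("s3.npy",s,allow_pickle=True)
cv2.imwrite("pics/w3.png",im[:,:,::-1]); print(s["ee_pos"],s["contact_force"])
```

```text
[ 502.01699209 -140.61903356  194.02794337] [-0.36515992 -0.38869142 -0.09140491]
```

View pics/w3.png

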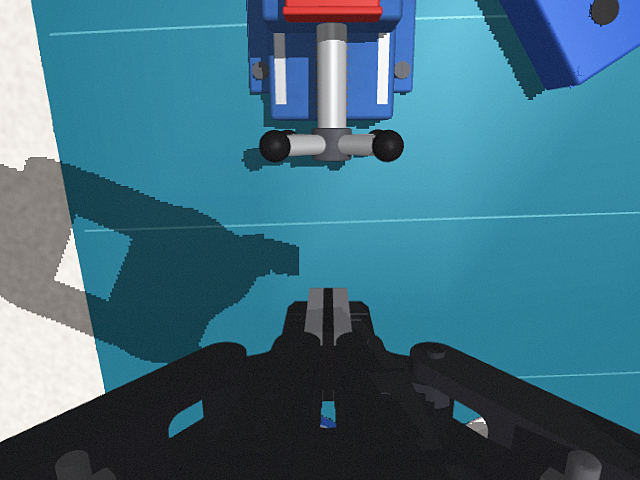

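The hub is at (331,145) with the upper balls at (274,146) and (388,146). The shut fingertips are only about 15 mm wide along the tool's y.

Run:
```python
from h import *
s=np.load("s3.npy",allow_pickle=True).item(); c=cam("wrist",s)
for uv in [(331,145),(330,130),(331,158)]: print("hub",uv,ray(c,uv,62).round(1),ray(c,uv,75).round(1))
for z in (85,90,95,100): print(z,ray(c,(274,146),z).round(1),ray(c,(388,146),z).round(1))
for z in (200,190,180): print(ray(c,(306,300),z).round(1),ray(c,(351,300),z).round(1))
```

```text
hub (331, 145) [505.7 -87.9  62. ] [505.7 -87.4  75. ]
hub (330, 130) [505.4 -78.6  62. ] [505.3 -78.5  75. ]
hub (331, 158) [505.5 -96.1  62. ] [505.4 -95.2  75. ]
85 [472.2 -86.4  85. ] [539.  -88.6  85. ]
90 [472.8 -86.2  90. ] [538.3 -88.4  90. ]
95 [473.5 -86.   95. ] [537.6 -88.1  95. ]
100 [474.1 -85.8 100. ] [536.9 -87.9 100. ]
[ 494.6 -135.1  200. ] [ 510.4 -135.6  200. ]
[ 493.9 -139.4  190. ] [ 510.8 -139.9  190. ]
[ 493.2 -143.6  180. ] [ 511.3 -144.2  180. ]
```

Request:
play_rows:
  moves:
    - [[0.01,0.004,0.003],[0,0,0]]
    - [[0.03,0.008,0.012],[0,0,0]]
    - [[0.047,0.012,0.025],[0,0,0]]
    - [[0.053,0.012,0.04],[0,0,0]]
    - [[0.053,0.012,0.055],[0,0,0]]
    - [[0.053,0.012,0.068],[0,0,0]]
    - [[0.053,0.012,0.076],[0,0,0]]
    - [[0.053,0.012,0.079],[0,0,0]]

```text
time_s: 9.02
ee_pos: [515.4, -83.7, 114.1]
tool_rot: [-179.9, -0.1, 88.3]
contact_force: [0.5, 0.4, 1.4]
opening: 0.3
finger_force: 0.0
```

Request:
play_rows:
  moves:
    - [[-0.002,0.002,0.006],[0,0,0]]
    - [[-0.003,0.005,0.012],[0,0,0]]
    - [[-0.003,0.008,0.018],[0,0,0]]
    - [[-0.003,0.012,0.022],[0,0,0]]
    - [[-0.003,0.015,0.026],[0,0,0]]
    - [[-0.003,0.017,0.031],[0,0,0]]
    - [[-0.003,0.019,0.036],[0,0,0]]
    - [[-0.003,0.021,0.04],[0,0,0]]

```text
time_s: 9.68
ee_pos: [538.6, -89.4, 76.1]
tool_rot: [179.8, 0.1, 88.2]
contact_force: [1.6, 0.6, 7.7]
opening: 0.2
finger_force: 3.5
```

Request:
play_rows:
  moves:
    - [[0,0.001,0.003],[0,0,0]]
    - [[0,0.002,0.006],[0,0,0]]
    - [[0,0.003,0.009],[0,0,0]]
    - [[0,0.004,0.012],[0,0,0]]
    - [[0,0.005,0.015],[0,0,0]]
    - [[0,0.006,0.018],[0,0,0]]
    - [[0,0.006,0.02],[0,0,0]]
    - [[0,0.006,0.021],[0,0,0]]

```text
time_s: 10.35
ee_pos: [549.3, -90.5, 60.5]
tool_rot: [179.0, 0.3, 88.2]
contact_force: [9.7, 5.6, 44.5]
opening: 0.1
finger_force: 20.6
```

Request:
play_rows:
  moves:
    - [[0,0.0,-0.006],[0,0,0]]
    - [[0,0.002,-0.012],[0,0,0]]
    - [[0,0.002,-0.02],[0,0,0]]
    - [[0,0.0,-0.035],[0,0,0]]
    - [[0,0,-0.05],[0,0,0]]
    - [[-0.02,0,-0.07],[0,0,0]]
    - [[-0.045,0,-0.09],[0,0,0]]
    - [[-0.06,-0.02,-0.11],[0,0,0]]

```text
time_s: 11.02
ee_pos: [522.4, -150.3, 164.9]
tool_rot: [180.0, 0.0, 88.2]
contact_force: [-1.5, 0.3, -0.7]
opening: 0.0
finger_force: 0.0
```

Run:
```python
from h import *
s=read_state(); im=get_image("wrist"); np.save("s4.npy",s,allow_pickle=True)
sc=cv2.resize(get_image("scene")[205:265,240:340],(500,300),interpolation=cv2.INTER_CUBIC)
o=np.zeros((590,500,3),np.uint8);o[:280]=im[:280,70:570];o[285:585]=sc
cv2.imwrite("pics/w4.png",o[:,:,::-1]); print(s["ee_pos"],s["contact_force"])
```

```text
[ 522.35815997 -150.3111451   164.90667776] [-1.45890659  0.27438223 -0.67881666]
```

View pics/w4.png

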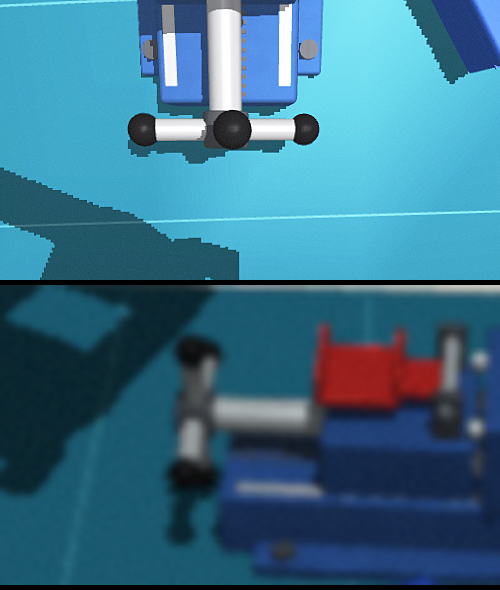

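The spokes are now horizontal and vertical, so the handle has turned about 50°. The finger linkage jammed on the upright spoke. I'll turn the gripper to yaw ≈ 0 so the linkage lies along the vise axis, clear of the spokes.

Request:
play_rows:
  moves:
    - [[0,0,0],[0,0,0.1]]
    - [[0,0,0],[0,0,0.25]]
    - [[0,0,0],[0,0,0.4]]
    - [[0,0,0],[0,0,0.55]]
    - [[0,0,0],[0,0,0.7]]
    - [[0,0,0],[0,0,0.85]]
    - [[0,0,0],[0,0,0.95]]
    - [[0,0,0],[0,0,1.0]]

```text
time_s: 11.78
ee_pos: [520.8, -147.8, 163.5]
tool_rot: [-179.9, -0.0, 59.5]
contact_force: [-0.4, -0.2, -0.2]
opening: -0.1
finger_force: 0.0
```

Request:
play_rows:
  moves:
    - [[0,0,0],[0,0,0.1]]
    - [[0,0,0],[0,0,0.25]]
    - [[0,0,0],[0,0,0.4]]
    - [[0,0,0],[0,0,0.55]]
    - [[0,0,0],[0,0,0.7]]
    - [[0,0,0],[0,0,0.85]]
    - [[0,0,0],[0,0,0.95]]
    - [[0,0,0],[0,0,1.0]]

```text
time_s: 12.45
ee_pos: [520.9, -148.0, 163.8]
tool_rot: [-179.9, 0.0, 30.8]
contact_force: [0.1, 0.1, -0.1]
opening: -0.0
finger_force: 0.0
```

Request:
play_rows:
  moves:
    - [[0,0,0],[0,0,0.1]]
    - [[0,0,0],[0,0,0.25]]
    - [[0,0,0],[0,0,0.4]]
    - [[0,0,0],[0,0,0.55]]
    - [[0,0,0],[0,0,0.7]]
    - [[0,0,0],[0,0,0.85]]
    - [[0,0,0],[0,0,0.95]]
    - [[0,0,0],[0,0,1.0]]

```text
time_s: 13.12
ee_pos: [520.9, -148.2, 163.9]
tool_rot: [-180.0, 0.0, 2.2]
contact_force: [-0.3, 0.6, -0.0]
opening: 0.3
finger_force: 0.0
```

Run:
```python
from h import *
to([489,-87,125],[180,0,0])
s=np.load("s4.npy",allow_pickle=True).item(); c=cam("wrist",s)
for n,uv in [("near",(212,129)),("far",(375,129)),("hub",(292,130))]: print(n,ray(c,uv,62).round(1))
print("top",ray(c,(302,129),113).round(1))
```

```text
t 13.1167 p [ 520.9 -148.2  163.9] rpy [-1.7997e+02  5.0000e-02  2.2100e+00] F [-0.3  0.6 -0. ] | shift [-0.0295 -0.0623  0.039 ] turn [-0.001  0.002  0.077]
near [460.4 -84.   62. ]
far [552.7 -86.9  62. ]
hub [505.7 -86.1  62. ]
top [514.4 -85.6 113. ]
```

Request:
play_rows:
  moves:
    - [[-0.006,-0.015,0],[0,0,0.02]]
    - [[-0.014,-0.035,0],[0,0,0.05]]
    - [[-0.022,-0.055,0],[0,0,0.08]]
    - [[-0.0245,-0.062,0.008],[0,0,0.08]]
    - [[-0.0245,-0.062,0.025],[0,0,0.08]]
    - [[-0.0245,-0.062,0.042],[0,0,0.08]]
    - [[-0.0245,-0.062,0.053],[0,0,0.08]]
    - [[-0.0245,-0.062,0.058],[0,0,0.08]]

```text
time_s: 13.78
ee_pos: [493.3, -87.0, 104.8]
tool_rot: [-179.9, 0.1, 0.1]
contact_force: [-0.2, -0.3, -0.8]
opening: -0.1
finger_force: 0.0
```

Request:
play_rows:
  moves:
    - [[0.005,0,0.0],[0,0,0]]
    - [[0.01,0,0.001],[0,0,0]]
    - [[0.014,0,0.003],[0,0,0]]
    - [[0.018,0,0.005],[0,0,0]]
    - [[0.022,0,0.007],[0,0,0]]
    - [[0.026,0,0.009],[0,0,0]]
    - [[0.03,0,0.012],[0,0,0]]
    - [[0.034,0,0.016],[0,0,0]]

```text
time_s: 14.45
ee_pos: [528.8, -87.8, 91.5]
tool_rot: [179.9, -0.1, 0.0]
contact_force: [-3.3, -0.4, 6.0]
opening: -0.3
finger_force: 3.6
```

Request:
play_rows:
  moves:
    - [[0.001,0,0.003],[0,0,0]]
    - [[0.002,0,0.006],[0,0,0]]
    - [[0.003,0,0.009],[0,0,0]]
    - [[0.004,0,0.012],[0,0,0]]
    - [[0.005,0,0.015],[0,0,0]]
    - [[0.006,0,0.018],[0,0,0]]
    - [[0.007,0,0.02],[0,0,0]]
    - [[0.008,0,0.022],[0,0,0]]

```text
time_s: 15.12
ee_pos: [538.4, -88.2, 70.2]
tool_rot: [179.9, -0.3, 0.0]
contact_force: [-0.7, -0.4, 8.1]
opening: -0.2
finger_force: 4.1
```

Request:
play_rows:
  moves:
    - [[0.001,0,0.002],[0,0,0]]
    - [[0.002,0,0.004],[0,0,0]]
    - [[0.003,0,0.0055],[0,0,0]]
    - [[0.004,0,0.007],[0,0,0]]
    - [[0.005,0,0.0085],[0,0,0]]
    - [[0.005,0,0.01],[0,0,0]]
    - [[0.005,0,0.011],[0,0,0]]
    - [[0.005,0,0.011],[0,0,0]]

```text
time_s: 15.78
ee_pos: [542.4, -87.9, 59.0]
tool_rot: [179.9, -0.2, 0.0]
contact_force: [-1.5, -0.4, 8.9]
opening: -0.2
finger_force: 4.2
```

Request:
play_rows:
  moves:
    - [[0.002,0,-0.01],[0,0,0]]
    - [[0.003,0,-0.03],[0,0,0]]
    - [[0.003,0,-0.055],[0,0,0]]
    - [[0.0,0,-0.085],[0,0,0]]
    - [[-0.005,-0.01,-0.11],[0,0,0]]
    - [[-0.02,-0.03,-0.125],[0,0,0]]
    - [[-0.045,-0.055,-0.13],[0,0,0]]
    - [[-0.065,-0.08,-0.13],[0,0,0]]

```text
time_s: 16.45
ee_pos: [476.2, -6.9, 189.4]
tool_rot: [179.9, -0.3, -0.0]
contact_force: [0.8, 0.1, -0.3]
opening: 0.1
finger_force: 0.0
```

Request:
play_rows:
  moves:
    - [[-0.01,-0.025,0],[0,0,0]]
    - [[-0.02,-0.05,0],[0,0,0]]
    - [[-0.025,-0.07,0],[0,0,0]]
    - [[-0.025,-0.085,0],[0,0,0]]
    - [[-0.025,-0.09,0],[0,0,0]]
    - [[-0.025,-0.09,0],[0,0,0]]
    - [[-0.025,-0.09,0],[0,0,0]]
    - [[-0.025,-0.09,0],[0,0,0]]

```text
time_s: 17.12
ee_pos: [451.5, 81.8, 187.4]
tool_rot: [180.0, -0.0, -0.1]
contact_force: [0.4, 0.4, -0.2]
opening: 0.0
finger_force: 0.0
```

Run:
```python
from h import *
s=read_state(); im=get_image("wrist"); np.save("s5.npy",s,allow_pickle=True)
cv2.imwrite("pics/w5.png",im[:,:,::-1]); print(s["ee_pos"],s["contact_force"])
```

```text
[451.50078813  81.80452398 187.43056507] [ 0.39763692  0.36547858 -0.18799306]
```

View pics/w5.png

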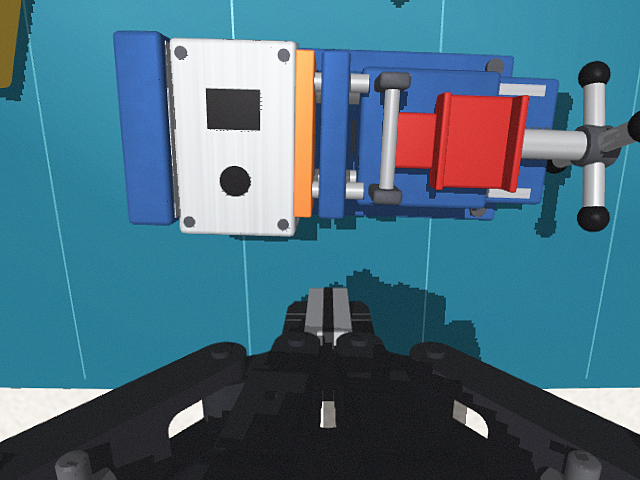

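Case flat on the fixed jaw. Pad spans cols 296–314 and the ram starts at ~321, so the gap is about 4 mm. I'll measure it from a row profile.

Run:
```python
from h import *
im=cv2.imread("pics/w5.png").astype(int)
for r in (62,110,140,160): print(r,[tuple(int(q) for q in p) for p in im[r,292:326:1]][18:34])
s=np.load("s5.npy",allow_pickle=True).item(); c=cam("wrist",s)
a,b,d=[ray(c,(u,130),92) for u in (296,314,321)]; print(a-b,b-d)
```

```text
62 [(109, 188, 254), (112, 194, 255), (108, 188, 255), (70, 135, 244), (33, 76, 151), (11, 58, 124), (155, 98, 87), (187, 110, 58), (184, 111, 64), (184, 109, 64), (182, 108, 65), (158, 95, 55), (133, 79, 49), (156, 93, 55), (181, 108, 65), (206, 119, 70)]
110 [(99, 181, 254), (101, 183, 255), (67, 131, 245), (32, 73, 150), (19, 59, 122), (63, 60, 79), (88, 56, 34), (85, 50, 21), (83, 49, 29), (85, 52, 32), (80, 49, 29), (138, 87, 50), (165, 98, 56), (187, 116, 64), (193, 116, 67), (193, 114, 64)]
140 [(99, 181, 255), (83, 154, 255), (42, 86, 167), (25, 61, 117), (32, 65, 111), (76, 46, 48), (89, 51, 26), (87, 51, 29), (85, 52, 34), (72, 43, 23), (121, 69, 38), (161, 101, 59), (176, 106, 59), (186, 111, 65), (189, 112, 67), (182, 108, 61)]
160 [(86, 165, 255), (59, 123, 240), (38, 77, 149), (21, 60, 122), (61, 56, 75), (86, 50, 33), (86, 52, 30), (84, 52, 29), (79, 49, 30), (81, 48, 26), (147, 88, 52), (171, 100, 58), (176, 106, 58), (183, 112, 65), (180, 110, 63), (180, 108, 63)]
[0.01345526 9.88827146 0.        ] [3.64645567e-03 3.84503918e+00 0.00000000e+00]
```

Squeeze is about 7.6–8 mm of the 12 mm, past half-way. Next is the side push on the case's near end.

Request:
play_rows:
  moves:
    - [[-0.006,-0.012,0.002],[0,0,0]]
    - [[-0.015,-0.03,0.01],[0,0,0]]
    - [[-0.024,-0.048,0.025],[0,0,0]]
    - [[-0.026,-0.053,0.05],[0,0,0]]
    - [[-0.026,-0.053,0.078],[0,0,0]]
    - [[-0.026,-0.053,0.102],[0,0,0]]
    - [[-0.026,-0.053,0.118],[0,0,0]]
    - [[-0.026,-0.053,0.125],[0,0,0]]

```text
time_s: 17.83
ee_pos: [424.4, 134.9, 60.5]
tool_rot: [180.0, 0.2, -0.1]
contact_force: [1.3, 0.1, 0.2]
opening: 0.5
finger_force: 0.0
```

Run:
```python
from h import *
s=np.load("s5.npy",allow_pickle=True).item(); c=cam("wrist",s)
print(ray(c,(182,236),85),ray(c,(297,236),85)); to([442,136,62],[180,0,0])
```

```text
[453.56786957 168.20768784  85.        ] [453.49125591  98.68764129  85.        ]
t 17.8333 p [424.4 134.9  60.5] rpy [ 1.7999e+02  1.9000e-01 -7.0000e-02] F [1.3 0.1 0.2] | shift [ 0.0175 -0.0011 -0.0016] turn [ 0.     0.007 -0.003]
```

Request:
play_rows:
  moves:
    - [[0.003,0,0],[0,0,0]]
    - [[0.007,0,0],[0,0,0]]
    - [[0.011,0,0],[0,0,0]]
    - [[0.014,0,0],[0,0,0]]
    - [[0.016,0,0],[0,0,0]]
    - [[0.0175,0,0],[0,0,0]]
    - [[0.0185,0,0],[0,0,0]]
    - [[0.0195,0,0],[0,0,0]]

```text
time_s: 18.5
ee_pos: [442.9, 135.5, 62.3]
tool_rot: [180.0, 0.2, -0.0]
contact_force: [-9.3, -1.7, 5.8]
opening: 0.2
finger_force: 4.9
```

Request:
play_rows:
  moves:
    - [[0.0003,0,0],[0,0,0]]
    - [[0.0005,0,0],[0,0,0]]
    - [[0.0005,0,0],[0,0,0]]
    - [[0.0005,0,0],[0,0,0]]
    - [[0.0005,0,0],[0,0,0]]
    - [[0.0005,0,0],[0,0,0]]
    - [[0.0005,0,0],[0,0,0]]
    - [[0.0005,0,0],[0,0,0]]

```text
time_s: 19.17
ee_pos: [442.9, 135.5, 62.2]
tool_rot: [180.0, 0.3, 0.0]
contact_force: [-9.0, -0.4, 6.8]
opening: -0.0
finger_force: 4.4
```

Request:
play_rows:
  moves:
    - [[0.0005,0,-0.0003],[0,0,0]]
    - [[0.001,0,-0.0006],[0,0,0]]
    - [[0.001,0,-0.0006],[0,0,0]]
    - [[0.001,0,-0.0006],[0,0,0]]
    - [[0.001,0,-0.0006],[0,0,0]]
    - [[0.001,0,-0.0006],[0,0,0]]
    - [[0.001,0,-0.0006],[0,0,0]]
    - [[0.001,0,-0.0006],[0,0,0]]

```text
time_s: 19.83
ee_pos: [442.9, 135.5, 62.3]
tool_rot: [180.0, 0.4, 0.0]
contact_force: [-9.8, -0.7, 3.1]
opening: -0.3
finger_force: 5.3
```

Request:
play_rows:
  moves:
    - [[0.0008,0,0],[0,0,0]]
    - [[0.0015,0,0],[0,0,0]]
    - [[0.002,0,0],[0,0,0]]
    - [[0.002,0,0],[0,0,0]]
    - [[0.002,0,0],[0,0,0]]
    - [[0.002,0,0],[0,0,0]]
    - [[0.002,0,0],[0,0,0]]
    - [[0.002,0,0],[0,0,0]]

```text
time_s: 20.5
ee_pos: [442.9, 135.5, 62.3]
tool_rot: [180.0, 0.7, 0.0]
contact_force: [-18.1, -1.4, 11.2]
opening: -0.0
finger_force: 9.4
```

It withstood 18 N without moving. Now retreat and take a final look.

Request:
play_rows:
  moves:
    - [[-0.002,0,0],[0,0,0]]
    - [[-0.006,0,0],[0,0,0]]
    - [[-0.012,0,0],[0,0,0]]
    - [[-0.02,0,0],[0,0,0]]
    - [[-0.022,0,-0.015],[0,0,0]]
    - [[-0.022,0,-0.045],[0,0,0]]
    - [[-0.022,0,-0.08],[0,0,0]]
    - [[-0.022,0,-0.115],[0,0,0]]

```text
time_s: 21.17
ee_pos: [425.2, 135.6, 179.3]
tool_rot: [-180.0, 0.0, -0.0]
contact_force: [1.3, 1.4, -0.0]
opening: -0.2
finger_force: 0.0
```

Request:
play_rows:
  moves:
    - [[0.003,0.005,-0.005],[0,0,0]]
    - [[0.01,0.015,-0.01],[0,0,0]]
    - [[0.018,0.03,-0.01],[0,0,0]]
    - [[0.025,0.045,-0.01],[0,0,0]]
    - [[0.027,0.053,-0.01],[0,0,0]]
    - [[0.027,0.053,-0.01],[0,0,0]]
    - [[0.027,0.053,-0.01],[0,0,0]]
    - [[0.027,0.053,-0.01],[0,0,0]]

```text
time_s: 21.83
ee_pos: [452.6, 82.9, 187.5]
tool_rot: [-180.0, 0.1, -0.0]
contact_force: [-0.1, -0.8, -0.1]
opening: 0.0
finger_force: 0.0
```

Run:
```python
from h import *
s=read_state(); im=get_image("wrist")
t=get_image("top"); o=np.zeros((600,640,3),np.uint8);o[:270]=im[:270];o[280:]=t[80:400]
cv2.imwrite("pics/w6.png",o[:,:,::-1]); print(s["ee_pos"],s["contact_force"])
```

```text
[452.56724319  82.89488009 187.46838904] [-0.06766716 -0.78757605 -0.10136893]
```

View pics/w6.png

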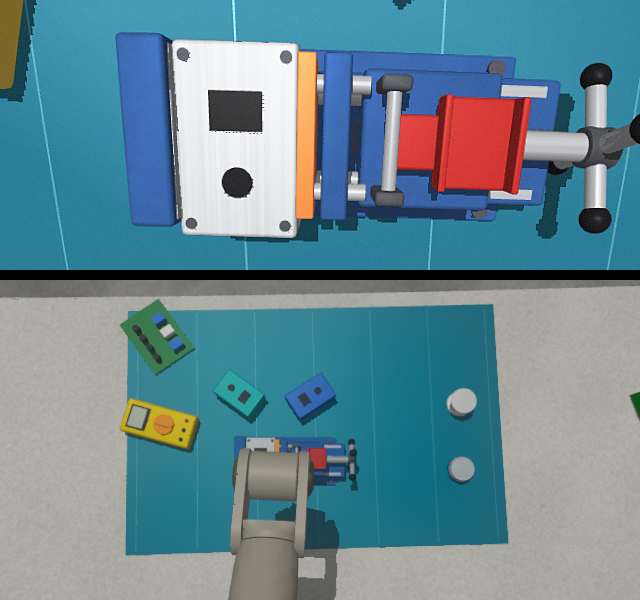

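The case, pad gap and jaw are unchanged after the push. The other items are where they were.

```bash
python3 -c "
from cell import *
print(hand_in())"
```

```text
the job is handed in; nothing more can be done
None
```

The case is clamped flat against the fixed jaw with the pad squeezed about 8 of its 12 mm, it held an 18 N side push without moving, and the job was handed in at about 22 s; one early handle stroke jammed at a wrist reading of about 45 N, so the 40 N limit on the gripper's body may have been passed there.

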